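# Load, close and pin the bobbin transit case

## Robot

A 7-joint arm with a two-finger parallel gripper is mounted at the origin on the work surface. World frame = base frame: x ahead of the robot, y to its left, z up, the work surface at z = 0. Lengths are in m, angles in rad, forces in N, time in s.
With the tool pointing down it reaches from about 0.375 to 0.925 m from the base axis. Payload 3.1 kg.
Tool frame: the origin (TCP) lies between the finger pads; the fingertips stand 19 mm ahead of it and the grasp point (between the pads) is the TCP; z points along the fingers, y is the line along which they close (so a half turn about z gives the same grasp; the last joint's range is limited). The gripper opens to 85 mm and grips with 20 to 120 N. Pads are 22 mm wide; open, the fingers measure 114 mm over their backs; the gripper's body (76 mm by 85 mm) begins 54 mm behind the grasp point. The pads swing forward as they close: fully open they stand 13 mm farther back than shut.
Start: joints at [1.225, 0.383, 0.044, 1.598, -0.018, 1.161, -0.05], TCP at [0.159, -0.63, 0.25] pointing down, gripper open.
Joint ranges: [-2.61, 2.61], [-0.41, 2.15], [-1.48, 1.57], [0, 2.5], [-1.57, 4.71], [0.05, 1.97], [-2.85, 2.85]. Speed limits (rad/s): [2.79, 2.79, 3.14, 3.14, 3.14, 3.14, 3.14].

## Interface

Orientations are given as a unit quaternion [x, y, z, w].
In Python, from bench import move_ptp, movel, move_j, move_gripper, pause, inverse_kinematics, read_camera, camera_params, MotionError, sign_off, look_for, tip_of, read_time_s, read_qpos, read_joint_vel, read_effort, read_eef_pos, read_tcp_rot, read_ft_force, read_ft_torque, read_finger_gap, read_grasp_force gives the robot as it stands. Calls block until the motion is done:
- move_ptp(position, orientation): joint-space move of the TCP to a pose.
- movel(position, orientation=None, speed=0.15): straight line of the TCP; orientation=None keeps the orientation; speed is the mean speed in m/s.
- move_j(angles): joint-space move.
- move_gripper(opening, effort=None): finger opening in m; effort is the grip in N (None keeps the last); returns when the fingers have stopped.
- pause(seconds).
- inverse_kinematics(position, orientation): joint angles nearest the present ones, or None.
- read_camera(name): name is "side" or "top"; returns the picture (384x512x3 uint8, red, green, blue); there is no depth.
- camera_params(name): a dict with "K" (3x3 intrinsics, pixels), "camera_from_world" (4x4, takes a point from world to camera coordinates). Camera axes: x right, y down, z forward; pixel columns grow to the right and rows downward; lengths in m; the calibration is good to about 2 mm. A picture is of the moment at which its call begins. camera_params takes no time and is no camera call.
A pose or a line that the arm cannot do raises MotionError and nothing moves.
- sign_off(): hands the job in; it is judged then, once.
Trained networks look in the newest picture that a camera, given by its name, has taken for a name from the list of things; names that differ only in an ending like _2 or _b are one class to them, and where a whole thing is asked for, a point or a joint stands for the part that bears it (a point fixed in the world has none). Each returns a list of dicts, best first, with "confidence" (0 to 1); they miss things now and then, are a little off and sometimes report something else, mostly with a low value. They report only what shows in the picture. A call takes as long as a camera call. They do not tell look-alikes from the thing itself.
- look_for(camera, name): "at" ([column, row] in pixels, amid what is visible of it).
- tip_of(camera, name): "at" ([column, row] in pixels: a listed point, or the origin of a listed thing).
Readings, each from a call of its own:
- read_time_s(): time.
- read_qpos(): joint angles.
- read_joint_vel(): joint speeds.
- read_effort(): joint torques, N m.
- read_eef_pos(): TCP position.
- read_tcp_rot(): TCP orientation.
- read_ft_force(): force on the tool from outside, world axes, zero at the start.
- read_ft_torque(): the same for the moment, N m.
- read_finger_gap(): finger opening in m.
- read_grasp_force(): force on a finger pad.
Only numpy, scipy, OpenCV 4.12 (cv2) and the standard library are available. Lean on these libraries where they do the work, as an engineer would, in place of code of your own. Each camera call takes 0.05 s, during which the arm holds its last target. There are 200 camera calls.

## Task

Put every nylon bobbin that is on the table into the grey transit case, then fold its flaps shut: first the inner flap (low ears), then the outer one (raised ears) over it. Then lock the case with the two headed pins from the wooden stand, one through the ears and bracket at the front and one at the back, each pushed down until its head is fully home on the upper ear, and leave the earphone plug and the speaker grille where they are.

Things in the scene. Friction and masses are not known exactly. Their poses are not given: they have to be found in the camera images.
- case: Grey steel case fixed to the table, 170 (x) x 242 (y) x 70 mm high, walls and floor 6 mm, open on top, closed by two flaps hinged on its +y and -y walls. In the middle of its front (-x) and back (+x) walls is a steel bracket, 40 x 40 mm, top level with the rim, with an upright 15 mm through hole. Origin: centre of the underside; z up, -x towards the robot.
- case_floor (a point): Centre of the case's inner floor, 6 mm above the table.
- front_seat (a point): Front lock, on the axis of the holes, 105 mm in front (-x) of the case's middle, 80 mm above the table: centre of the upper ear's top when both flaps are shut. A pin that is fully home has its shoulder here. A spring catch about 20 mm down the bracket's hole grips the pin's shank: pushing past it takes roughly 5 to 10 N.
- back_seat (a point): The same point of the back lock (with its own spring catch), 105 mm beyond (+x of) the case's middle.
- inner_flap (a joint): Angle of the plywood inner flap, hinged on the case's +y rim: 0 shut, flat on the rim; 1.57 upright; up to 1.85 leaning out. 168 (x) x 112 (hinge to free edge) x 5 mm. At both ends of its free edge is a steel ear, 40 x 40 x 5 mm, level with the panel, with a 15 mm hole. Stiff hinge: it stays where left and takes about 2 N near the edge to move.
- inner_flap_hinge (a point): Middle of the inner flap's hinge line (at its underside), 70 mm above the table, 115 mm to the +y side of the case's middle; the line runs along the case's x. The ears' holes are 115 mm from it; shut, the ears lie directly on the brackets.
- inner_flap_edge (a point): Middle of the inner flap's free edge on its upper (outer) face, 112 mm from the hinge; moves with the flap.
- outer_flap (a joint): Angle of the outer flap, hinged on the case's -y rim: values, size and stiffness as for the inner flap. Its ears are raised 5 mm (on the panel's outer face), so that, shut, they lie on the inner flap's ears: upper ear and bracket form a fork round the lower ear, all holes in line.
- outer_flap_hinge (a point): Middle of the outer flap's hinge line, 70 mm above the table, 115 mm to the -y side of the case's middle; runs along the case's x.
- outer_flap_edge (a point): Middle of the outer flap's free edge on its upper (outer) face, 112 mm from the hinge; moves with the flap.
- pin1: Steel headed pin, 70 g, standing upright in a dark wooden stand: shank 12 mm in diameter and 46 mm long with a 6 mm tapered tip, head 22 mm in diameter and 28 mm tall. Origin: bottom of the tip, on the axis; z points to the head. The two pins are alike, either fits either lock.
- pin1_shoulder (a point): On the pin's axis, at the underside of the head (46 mm above the tip, 28 mm below the head's top).
- pin2: Steel headed pin, 70 g, standing upright in a dark wooden stand: shank 12 mm in diameter and 46 mm long with a 6 mm tapered tip, head 22 mm in diameter and 28 mm tall. Origin: bottom of the tip, on the axis; z points to the head. The two pins are alike, either fits either lock.
- pin2_shoulder (a point): On the pin's axis, at the underside of the head (46 mm above the tip, 28 mm below the head's top).
- pin_stand: Dark wooden block, fixed, 50 (x) x 140 (y) x 50 mm high, with two upright 13.5 mm holes 45 mm either side of its middle (along its y), in which the pins stand with their heads resting on its top. Origin: centre of the underside.
- bobbin1: White nylon coil bobbin, 30 g: a spool 36 mm tall with two square 30 x 30 x 4 mm flanges on an 18 mm barrel, standing on the table. Origin: centre of the underside of its lower flange, z along the barrel, x and y along the flange's sides. Two to four bobbins are present in a run.
- bobbin2: White nylon coil bobbin, 30 g: a spool 36 mm tall with two square 30 x 30 x 4 mm flanges on an 18 mm barrel, standing on the table. Origin: centre of the underside of its lower flange, z along the barrel, x and y along the flange's sides. Two to four bobbins are present in a run.
- bobbin3: White nylon coil bobbin, 30 g: a spool 36 mm tall with two square 30 x 30 x 4 mm flanges on an 18 mm barrel, standing on the table. Origin: centre of the underside of its lower flange, z along the barrel, x and y along the flange's sides. Two to four bobbins are present in a run.
- bobbin4: White nylon coil bobbin, 30 g: a spool 36 mm tall with two square 30 x 30 x 4 mm flanges on an 18 mm barrel, standing on the table. Origin: centre of the underside of its lower flange, z along the barrel, x and y along the flange's sides. Two to four bobbins are present in a run.
- plug: Brass earphone plug, 52 mm long, lying on the table; leave alone. Origin: under its middle.
- grille: Silver speaker grille disc, 90 mm in diameter, 7 mm thick; leave alone. Origin: centre of the underside.
Not all that is in view belongs to the job. What is shaped like the bobbin1 but pink or red is not meant. Leave any black look-alike of the bobbin3 alone.

How it is judged:
By the outcome, as a careful person would: the job done as asked, in the order asked, and still so for the second after the job is handed in, with the robot touching nothing.
Of bobbin1, bobbin2, bobbin3, bobbin4 only 2 to 4 are there at a start; the rules pass over those that are not, and their reading is None.
At some moment in a run one of bobbin1, bobbin2, bobbin3, bobbin4 may be knocked a few centimetres aside while the robot is not near it.
It also fails if it takes over 210 s, if anything falls off the work surface, if the arm or the gripper's body presses on something with over 40 N, if the wrist force passes 120 N, or if a joint passes its speed limit or range.

## Working session

There is one attempt and no reset: what is moved stays moved. The work goes in short steps, each a Python script; the robot and the scene stay as the last script left them, time stands still between calls to the robot, and variables do not carry over. Pictures are saved under pics/ and viewed, at most 14 in all, crops included, and the job is handed in when it is done.

```bash
ls; mkdir -p pics; python3 - <<'E'
from bench import *
import cv2, numpy as np
for c in ("top","side"):
    im=read_camera(c); cv2.imwrite(f"pics/{c}0.png",cv2.resize(im[...,::-1],(800,600),interpolation=cv2.INTER_CUBIC))
    p=camera_params(c); print(c,p["K"],p["camera_from_world"])
    for n in ("case","inner_flap","outer_flap","inner_flap_hinge","outer_flap_hinge","inner_flap_edge","outer_flap_edge","pin1","pin1_shoulder","pin_stand","bobbin1","plug","grille","case_floor"):
        for f in (look_for,tip_of):
            try: print(n,f.__name__,[(np.round(d["at"],1).tolist(),round(d["confidence"],2)) for d in f(c,n)][:7])
            except Exception as e: print(n,f.__name__,e)
print(read_time_s(),read_tcp_rot())
E
```

```text
pics
top [[475.1199941    0.         252.54171126]
 [  0.         475.1199941  193.99879815]
 [  0.           0.           1.        ]] [[-0.02735504 -0.99943666 -0.01944386  0.0205914 ]
 [-0.98016699  0.03063669 -0.19579089  0.51393362]
 [ 0.19627629  0.01370236 -0.98045289  1.31010217]
 [ 0.          0.          0.          1.        ]]
case call [([251.9, 177.2], 0.78)]
case call [([253.5, 181.4], 0.77)]
inner_flap call [([207.8, 169.3], 0.57)]
inner_flap call it knows: back_seat, bobbin, case, case_floor, front_seat, grille, inner_flap_edge, inner_flap_hinge, outer_flap_edge, outer_flap_hinge, pin, pin1_shoulder, pin2_shoulder, pin_stand, plug
outer_flap call [([300.0, 175.3], 0.86), ([132.0, 198.5], 0.4)]
outer_flap call it knows: back_seat, bobbin, case, case_floor, front_seat, grille, inner_flap_edge, inner_flap_hinge, outer_flap_edge, outer_flap_hinge, pin, pin1_shoulder, pin2_shoulder, pin_stand, plug
inner_flap_hinge call [([207.6, 164.8], 0.71)]
inner_flap_hinge call [([212.3, 171.4], 0.6)]
outer_flap_hinge call [([302.3, 173.9], 0.87), ([379.0, 184.6], 0.37)]
outer_flap_h
[... 2725 characters left out ...]
7), ([253.1, 131.5], 0.22)]
pin_stand call [([216.7, 130.0], 0.62)]
bobbin1 call [([274.4, 291.0], 0.8), ([215.3, 102.8], 0.63), ([241.9, 281.0], 0.61), ([292.2, 317.4], 0.58), ([211.6, 300.9], 0.52)]
bobbin1 call [([212.8, 303.6], 0.76), ([238.3, 285.4], 0.75), ([275.1, 297.8], 0.58), ([314.1, 357.6], 0.54), ([292.0, 321.0], 0.52)]
plug call [([258.7, 178.8], 0.66), ([268.0, 363.8], 0.5)]
plug call [([270.6, 361.9], 0.64)]
grille call [([199.9, 249.4], 0.87), ([218.2, 106.5], 0.34)]
grille call [([198.4, 248.2], 0.95)]
case_floor call [([257.2, 180.7], 0.7)]
case_floor call [([261.0, 195.5], 0.86), ([218.4, 110.1], 0.47)]
2.7 [ 9.92331489e-01  1.23605079e-01  1.94359487e-05 -2.29002272e-05]
```

View pics/top0.png

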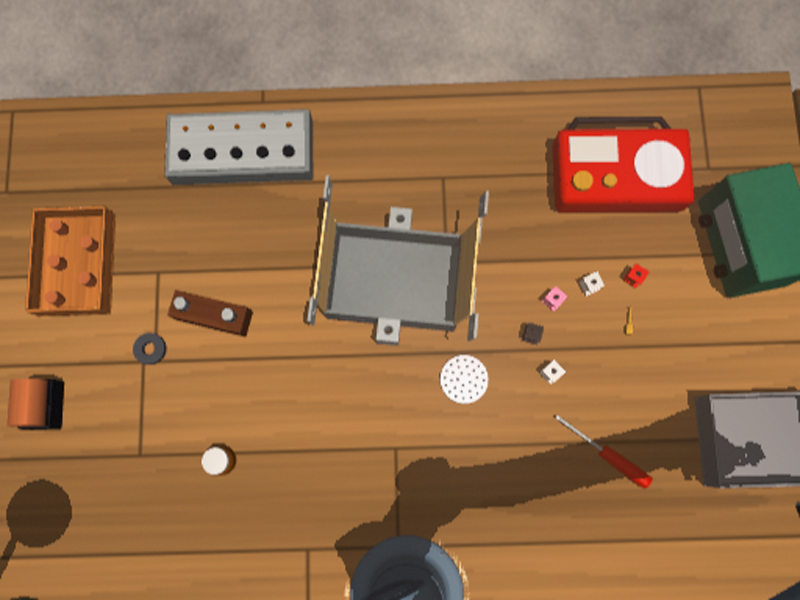

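View pics/side0.png

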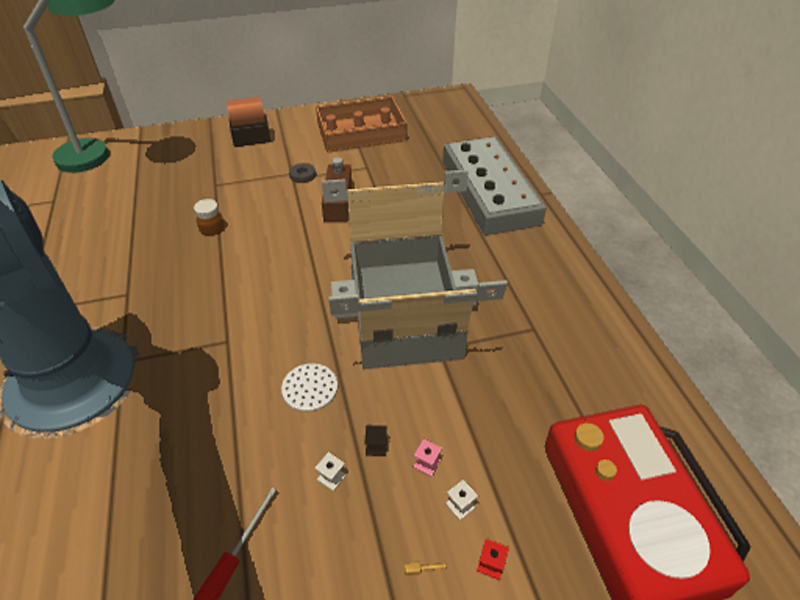

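Top view: two white bobbins at (379,181) and (354,238) in native pixels; pink, red and black look-alikes sit beside them. The case is at about (252,178) with both flaps roughly upright, and the stand is at (135,200). I'll zoom in to get precise positions.

```bash
cat > h.py <<'E'
from bench import *
import numpy as np, cv2
from scipy.optimize import least_squares
from scipy.spatial.transform import Rotation as R
P={c:camera_params(c) for c in("top","side")}
def proj(c,X):
    X=np.atleast_2d(X); T=P[c]["camera_from_world"]; q=X@T[:3,:3].T+T[:3,3]; q=q@P[c]["K"].T
    return q[:,:2]/q[:,2:]
def back(c,uv,z):
    T=P[c]["camera_from_world"]; d=T[:3,:3].T@np.linalg.solve(P[c]["K"],[uv[0],uv[1],1]); o=-T[:3,:3].T@T[:3,3]
    return o+d*(z-o[2])/d[2]
def crop(im,x0,y0,w,h,s):
    o=cv2.resize(im[y0:y0+h,x0:x0+w,::-1],None,fx=s,fy=s,interpolation=cv2.INTER_CUBIC)
    for i in range(0,w,10):
        cv2.line(o,(int(i*s),0),(int(i*s),6 if (x0+i)%50 else 14),(0,255,255),1)
        if i%20==0: cv2.putText(o,str(x0+i),(int(i*s)+2,12),0,.35,(0,255,0),1)
    for i in range(0,h,10):
        cv2.line(o,(0,int(i*s)),(6,int(i*s)),(0,255,255),1)
        if i%20==0 and i: cv2.putText(o,str(y0+i),(8,int(i*s)+4),0,.35,(0,255,0),1)
    return o
def down(yaw): # tool z down, tool y along world direction yaw+90deg
    return (R.from_euler('z',yaw)*R.from_euler('x',np.pi)).as_quat()
E
python3 - <<'E'
from h import *
t=read_camera("top");s=read_camera("side")
np.save("t.npy",t);np.save("s.npy",s)
cv2.imwrite("pics/a.png",crop(t,194,108,124,118,5))
cv2.imwrite("pics/b.png",crop(s,200,95,130,145,4.1))
m=np.zeros((600,800,3),np.uint8)
A=crop(t,100,180,66,40,6);m[:A.shape[0],:A.shape[1]]=A
A=crop(t,340,168,55,82,6);m[:A.shape[0],400:400+A.shape[1]]=A
A=crop(s,190,90,60,55,6);m[250:250+A.shape[0],:A.shape[1]]=A
cv2.imwrite("pics/c.png",m)
print(back("top",(379,181),.036),back("top",(354,237.5),.036))
E
```

```text
[ 0.54426527 -0.36161811  0.036     ] [ 0.38270504 -0.27818583  0.036     ]
```

View pics/a.png

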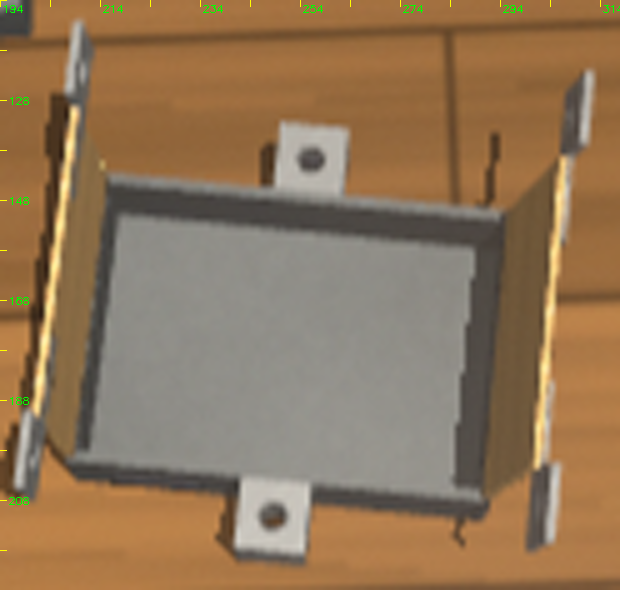

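View pics/b.png

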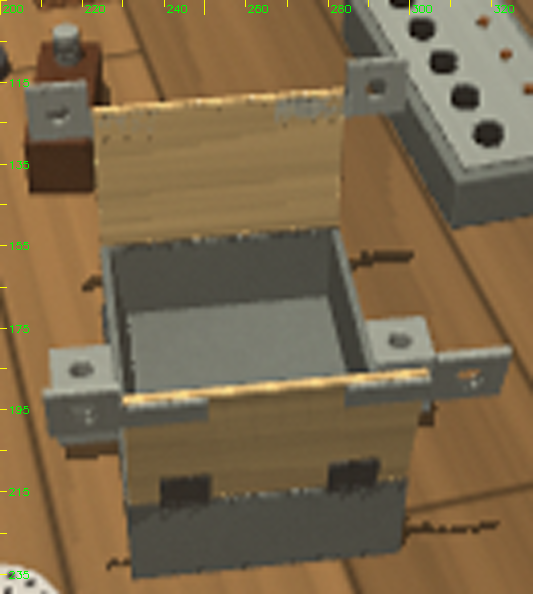

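View pics/c.png

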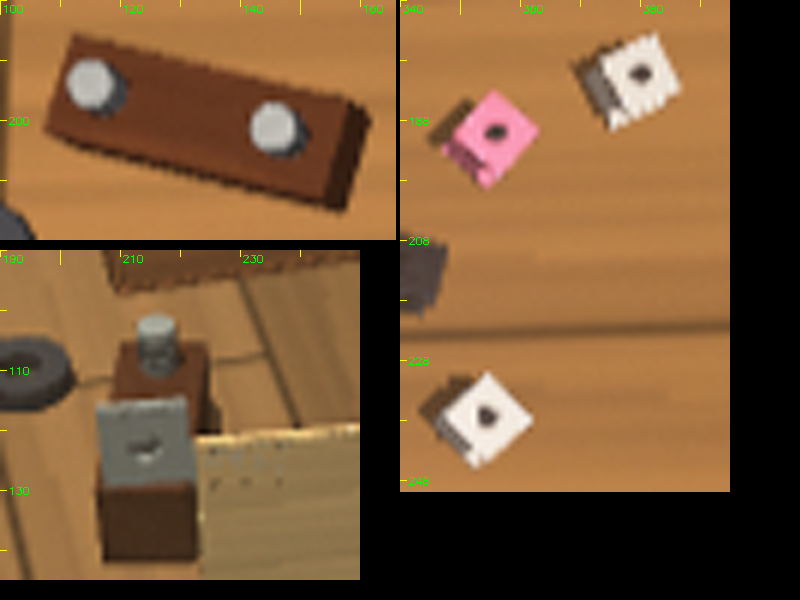

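```bash
cat >> h.py <<'E'
def fitcase(obs):
    # obs: list of (cam, local xyz, uv)
    def f(p):
        M=R.from_euler('z',p[2]).as_matrix(); r=[]
        for c,l,uv in obs: r+=list(proj(c,M@np.array(l)+[p[0],p[1],0])[0]-uv)
        return r
    s=least_squares(f,[.55,0,-.05]); return s.x,np.reshape(s.fun,(-1,2))
E
python3 - <<'E'
from h import *
np.set_printoptions(precision=4,suppress=True)
d=lambda x,y:((x+.5)/5-.5+194,(y+.5)/5-.5+108)
e=lambda x,y:((x+.5)/4.1-.5+200,(y+.5)/4.1-.5+95)
top=[("top",(.105,0,.07),d(311,159)),("top",(-.105,0,.07),d(273,515)),
 ("top",(.125,.02,.07),d(279,122)),("top",(.125,-.02,.07),d(349,128)),
 ("top",(-.125,.02,.07),d(234,545)),("top",(-.125,-.02,.07),d(305,553)),("top",(-.085,.02,.07),d(240,478)),("top",(-.085,-.02,.07),d(312,484))]
side=[("side",(-.105,0,.07),e(81,370)),("side",(.105,0,.07),e(400,341)),("side",(-.125,.02,.07),e(51,349)),("side",(.125,.02,.07),e(427,318)),("side",(-.085,-.121,0),e(133,577)),("side",(.085,-.121,0),e(404,549))]
for o in (top,side,top+side):
    x,r=fitcase(o);print(x);print(r.round(1).tolist())
g=lambda x,y:((x+.5)/6-.5+100,(y+.5)/6-.5+180)
p1=back("top",g(91,83),.078);p2=back("top",g(274,128),.078);print(p1,p2,np.linalg.norm(p1-p2))
print("side p",back("side",(215.6,102.1),.078))
b=lambda x,y:((x-400+.5)/6-.5+340,(y+.5)/6-.5+168)
for L in ([(598,62),(657,34),(682,92),(642,73)],[(487,372),(533,417),(441,415),(487,416)]):
    print([back("top",b(*q),.036)[:2].round(4).tolist() for q in L])
t=np.load("t.npy").astype(int)
for (x0,y0,x1,y1) in((366,168,395,192),(340,226,368,248),(105,183,125,203),(136,190,156,212)):
    c=t[y0:y1,x0:x1]; m=((c.min(2)>(170 if x0>300 else 130))).astype(np.uint8)
    n,l,st,ce=cv2.connectedComponentsWithStats(m);k=1+st[1:,4].argmax()
    pts=np.argwhere(l==k)[:,::-1].astype(np.float32)
    z=.036 if x0>300 else .078
    W=np.array([back("top",q+[x0,y0],z)[:2] for q in pts],np.float32)*1000
    print("seg",st[k],ce[k]+[x0,y0],cv2.minAreaRect(W), W.mean(0))
# side estimates for bobbins
for n in ((212,302),(292,318)): print(back("side",n,.018))
E
```

```text
[ 0.5675  0.0053 -0.1298]
[[-0.1, -0.2], [-0.0, 0.0], [0.2, -0.0], [-0.1, 0.1], [-0.1, 0.3], [-0.1, 0.1], [0.2, -0.3], [-0.0, -0.1]]
[ 0.5665  0.0066 -0.1321]
[[0.5, -0.5], [0.4, -0.5], [-0.0, 0.1], [-0.5, -0.6], [0.3, 0.6], [-0.8, 0.8]]
[ 0.567   0.0057 -0.1311]
[[-0.2, -0.0], [-0.2, 0.2], [0.1, 0.2], [-0.2, 0.3], [-0.3, 0.5], [-0.3, 0.3], [0.0, -0.1], [-0.2, 0.1], [0.8, -0.3], [0.7, -0.3], [0.2, 0.3], [-0.2, -0.4], [0.6, 0.8], [-0.5, 1.0]]
[0.5227 0.3941 0.078 ] [0.4985 0.3072 0.078 ] 0.09017118117181114
side p [0.5216 0.3964 0.078 ]
[[0.554, -0.3438], [0.567, -0.3733], [0.5379, -0.383], [0.5479, -0.3646]]
[[0.4052, -0.28], [0.3832, -0.3001], [0.3855, -0.2569], [0.3844, -0.2785]]
seg [  8   6  12  15 100] [379.51 180.7 ] ((544.5437622070312, -360.1403503417969), (33.54731369018555, 36.897422790527344), 21.68528175354004) [ 545.1239 -363.1597]
seg [  8   4  14  16 109] [354.055  237.3394] ((381.46405029296875, -276.613037109375), (29.506715774536133, 34.65327453613281), 41.89529800415039) [ 383.1689 -278.373 ]
seg [ 6  7  8  8 45] [114.6444 193.4889] ((521.9861450195312, 394.437255859375), (21.064172744750977, 18.630781173706055), 25.85650062561035) [522.5529 394.3832]
seg [ 6  7  7  8 48] [145.   200.75] ((499.6775207519531, 307.96710205078125), (20.43574333190918, 16.941951751708984), 0.9103479981422424) [499.0177 307.9497]
[ 0.3826 -0.2796  0.018 ]
[ 0.5401 -0.3585  0.018 ]
```

Both cameras put the case at (0.567, 0.006) with yaw −0.131, agreeing to within about 1 mm. The pin heads come out 90 mm apart, as they should. Next, the bobbins.

```bash
cat >> h.py <<'E'
CASE=np.array([.567,.0058]);YAW=-.131
def loc(x,y,z): return [*(CASE+R.from_euler('z',YAW).as_matrix()[:2,:2]@[x,y]),z]
def ori(pos,a): # down, fingers closing along world angle a; pick the half-turn with a small q7
    best=None
    for k in(0,1):
        q=down(a+np.pi/2+k*np.pi); j=inverse_kinematics(pos,q)
        if j is not None and (best is None or abs(j[6])<best[0]): best=(abs(j[6]),q)
    return best[1]
def whites():
    t=read_camera("top").astype(int); m=((t.min(2)>170)&(t.max(2)-t.min(2)<45)).astype(np.uint8)
    n,l,st,ce=cv2.connectedComponentsWithStats(m); o=[]
    for k in range(1,n):
        if 60<st[k,4]<150 and max(st[k,2:4])<20:
            W=np.array([back("top",q,.034)[:2] for q in np.argwhere(l==k)[:,::-1]],np.float32)
            o.append((W.mean(0).round(4),round(cv2.minAreaRect(W*1000)[2]),st[k,4]))
    return o
def pick(xy,a,gap=.055,z=.026,h=.25):
    q=ori([*xy,z],a); move_gripper(gap,40); move_ptp([*xy,h],q); movel([*xy,z+.05],speed=.35); movel([*xy,z],speed=.12)
    move_gripper(0,40); print("gap",read_finger_gap(),"F",read_grasp_force()); movel([*xy,h],speed=.35)
def place(p,a,z,h=.27):
    q=ori([p[0],p[1],z],a); move_ptp([p[0],p[1],h],q); movel([p[0],p[1],z+.03],speed=.3); movel([p[0],p[1],z],speed=.08)
    move_gripper(.055); movel([p[0],p[1],h],speed=.35)
E
python3 - <<'E'
from h import *
print(whites())
pick((.3844,-.2785),np.radians(-46))
print("gap",read_finger_gap())
place(loc(0,-.05,0),YAW,.035)
print(whites(),read_time_s(),read_ft_force())
cv2.imwrite("pics/d.png",read_camera("top")[...,::-1])
E
```

```text
[(array([ 0.6824, -0.009 ], dtype=float32), 88, np.int32(101)), (array([ 0.5462, -0.3637], dtype=float32), 22, np.int32(96)), (array([0.47  , 0.0198], dtype=float32), 82, np.int32(143)), (array([ 0.3834, -0.2788], dtype=float32), 42, np.int32(109))]
gap 0.02895100167338034 F 39.007394313812256
gap 0.02895423836855969
[(array([ 0.5462, -0.3636], dtype=float32), 22, np.int32(102))] 10.8917 [ 0.62554576  0.47872838 -0.52416757]
```

View pics/d.png

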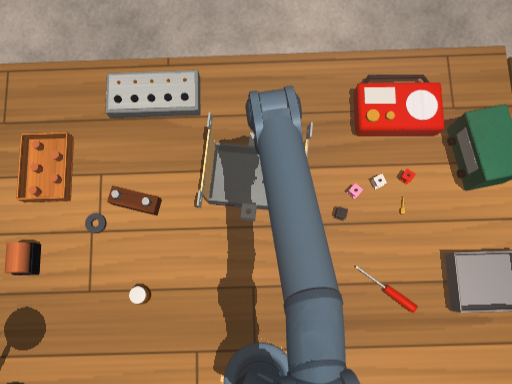

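The first bobbin was released over the case, hidden under the arm in this picture. The second white bobbin is still at (379,181). The tray at (485,280) looks empty.

```bash
python3 - <<'E'
from h import *
w=[x for x in whites() if x[0][1]<-.1]; print(w)
c=w[0][0]+[.001,0]
pick(c,np.radians(24),gap=.05)
place(loc(0,.05,0),YAW,.035)
# move to behind inner flap, look
move_ptp([.45,.25,.33],ori([.45,.25,.33],YAW))
t=read_camera("top");s=read_camera("side");np.save("t.npy",t);np.save("s.npy",s)
m=np.zeros((590,800,3),np.uint8)
A=crop(t,190,100,130,140,3);m[:A.shape[0],:A.shape[1]]=A
A=crop(s,200,95,130,145,3);m[:A.shape[0],400:400+A.shape[1]]=A
cv2.imwrite("pics/e.png",m);print(whites(),read_time_s())
E
```

```text
[(array([ 0.5462, -0.3636], dtype=float32), 22, np.int32(102))]
gap 0.029273525821487532 F 39.55664098262787
[(array([ 0.6824, -0.0083], dtype=float32), 88, np.int32(107)), (array([0.5727, 0.0561], dtype=float32), 89, np.int32(119)), (array([ 0.5599, -0.0454], dtype=float32), 81, np.int32(109)), (array([0.4702, 0.0198], dtype=float32), 82, np.int32(144))] 19.95
```

View pics/e.png

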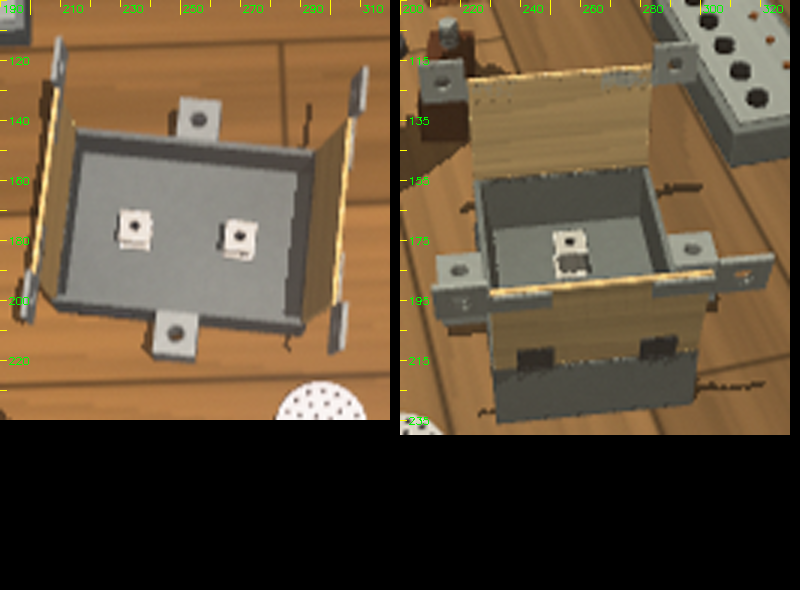

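Both bobbins are standing on the case floor, at (233,177) and (268,181) in the top view. The flaps are about upright. Closing the inner flap, then the outer.

```bash
cat >> h.py <<'E'
def shut(sg): # sg=+1 inner (hinge +y), -1 outer
    s,w=.100,.011
    def T(th): return loc(0,sg*(.115-s*np.cos(th)+.005*np.sin(th)+w),.07+s*np.sin(th)+.005*np.cos(th)+.019)
    move_gripper(0,40)
    a=np.array(T(1.87))+np.array(loc(0,sg*.03,0))-loc(0,0,0)
    q=ori(T(.8),YAW); move_ptp([a[0],a[1],.30],q); movel(a,q,speed=.3)
    for th in np.linspace(1.87,0,13): movel(T(th),q,speed=.12)
    p=np.array(T(0)); print("F",read_ft_force().round(1))
    for dz in(.001,.002,.003,.004):
        movel(p-[0,0,dz],speed=.03); f=read_ft_force(); print(dz,f.round(1),read_eef_pos()[2].round(4))
        if f[2]>10: break
    movel(p+[0,0,.15],speed=.3)
E
python3 - <<'E'
from h import *
shut(1); print(read_time_s())
t=read_camera("top");s=read_camera("side")
shut(-1); print(read_time_s())
move_ptp([.45,.25,.33],ori([.45,.25,.33],YAW))
t2=read_camera("top");s=read_camera("side");np.save("t.npy",t2);np.save("s.npy",s)
m=np.zeros((600,800,3),np.uint8)
A=crop(t2,200,120,105,110,3.7);m[:A.shape[0],:A.shape[1]]=A
A=crop(s,200,130,110,105,3.7);m[:A.shape[0],393:393+A.shape[1]]=A
A=crop(t,200,110,105,110,1.7);m[410:410+A.shape[0],:A.shape[1]]=A
cv2.imwrite("pics/f.png",m)
E
```

```text
F [-0.6 -0.7  0.2]
0.001 [-0.8 -0.6  5.2] 0.0941
0.002 [-4.1 -0.1 10.1] 0.0941
26.6833
F [ 0.5 -0.1  0.1]
0.001 [-1.1 -0.5  5.3] 0.0941
0.002 [-3.6  0.6 11.6] 0.094
33.3917
```

View pics/f.png

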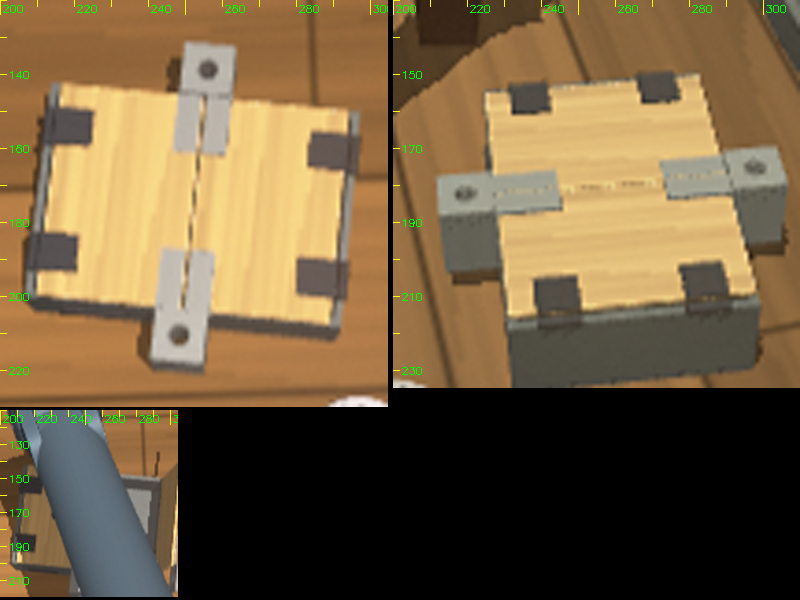

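The picture shows both flaps shut, with the raised ears on top and the holes at about (248,210) and (256,138). I'll refine the hole positions and insert the first pin at the back.

```bash
cat >> h.py <<'E'
def grab(xy,a,z=.072):
    q=ori([*xy,z],a); q2=ori([*xy,z],a+np.pi/2); move_gripper(.06,40)
    move_ptp([*xy,.16],q2); movel([*xy,z],speed=.15); f0=read_ft_force()
    move_gripper(0,25); f=read_ft_force()-f0; print("c1",f.round(1),read_finger_gap())
    move_gripper(.04); movel([*xy,z+.02],speed=.1); movel([*xy,z+.02],q,speed=.2) if 0 else move_ptp([*xy,z+.02],q)
    movel([*xy,z],speed=.1); f0=read_ft_force(); move_gripper(0,80); f=read_ft_force()-f0; print("c2",f.round(1),read_finger_gap())
    movel([*xy,.20],speed=.2)
def insert(xy,a,shoulder=.022):
    xy=np.array(xy,float); q=ori([*xy,.11],a); move_ptp([*xy,.20],q); z=.08+.046+shoulder+.003; movel([*xy,z],speed=.15)
    f0=read_ft_force(); c=xy.copy(); k=0
    while z>.08+shoulder-.0015:
        z-=.002; movel([*c,z],speed=.04); f=read_ft_force()-f0
        depth=.08+.046+shoulder-z
        if f[2]>5 and depth<.008: # on the ear: lift, spiral
            k+=1; z+=.006; print("miss",depth,f.round(1),c); r=.0012*np.sqrt(k); c=xy+r*np.array([np.cos(2.4*k),np.sin(2.4*k)])
            movel([*read_eef_pos()[:2],z],speed=.05); movel([*c,z],speed=.05)
            if k>20: return False
        elif np.hypot(f[0],f[1])>1.5:
            c=c+np.clip(f[:2]*.0001,-.0006,.0006)
        if depth>.012 and int(round(depth*1000))%4==1 or f[2]>6: print(round(depth,3),f.round(1),((c-xy)*1000).round(1))
        if f[2]>25: break
    print("end",read_eef_pos(),read_ft_force()-f0); return True
E
python3 - <<'E'
from h import *
d=lambda x,y:((x+.5)/3.7-.5+200,(y+.5)/3.7-.5+120); e=lambda x,y:((x+.5)/3.7-.5+200,(y+.5)/3.7-.5+130)
o=[("top",(.105,0,.08),d(208,69)),("top",(-.105,0,.08),d(179,335)),("side",(-.105,0,.08),e(465-393,193)),("side",(.105,0,.08),e(755-393,167))]
print(fitcase(o),fitcase(o[:2])[0],loc(.105,0,.08),loc(-.105,0,.08))
print([back(c,uv,.08)[:2].round(4).tolist() for c,_,uv in o])
a=np.arctan2(.087,.0238)
grab((.5225,.394),a)
print(read_time_s(),read_finger_gap())
# holding pin near free space: picture
move_ptp([.45,.25,.25],ori([.45,.25,.25],YAW))
s=read_camera("side");t=read_camera("top")
pt=proj("side",[.45,.25,.22])[0].astype(int);tt=proj("top",[.45,.25,.22])[0].astype(int);print(pt,tt)
m=np.zeros((400,800,3),np.uint8);A=crop(s,pt[0]-40,pt[1]-40,80,80,5);m[:,:400]=A
m[:,400:]=crop(t,tt[0]-40,tt[1]-40,80,80,5);cv2.imwrite("pics/g.png",m)
E
```

```text
(array([ 0.56600466,  0.0056739 , -0.13258102]), array([[-0.20480731,  0.37181408],
       [-0.19328294,  0.38539905],
       [ 0.44620218,  0.1695553 ],
       [ 0.31563335,  0.13611585]])) [ 0.56708546  0.00508149 -0.13282041] [np.float64(0.6711003352003512), np.float64(-0.007915692150763761), 0.08] [np.float64(0.4628996647996487), np.float64(0.01951569215076376), 0.08]
[[0.6712, -0.0088], [0.463, 0.019], [0.4609, 0.0205], [0.6694, -0.0075]]
c1 [-0.6 -2.3  4.7] 0.02110213439664642
c2 [-0.3 -0.4  0.1] 0.019701962891803676
40.7667 0.020007994207937006
[196  90] [154 208]
```

View pics/g.png

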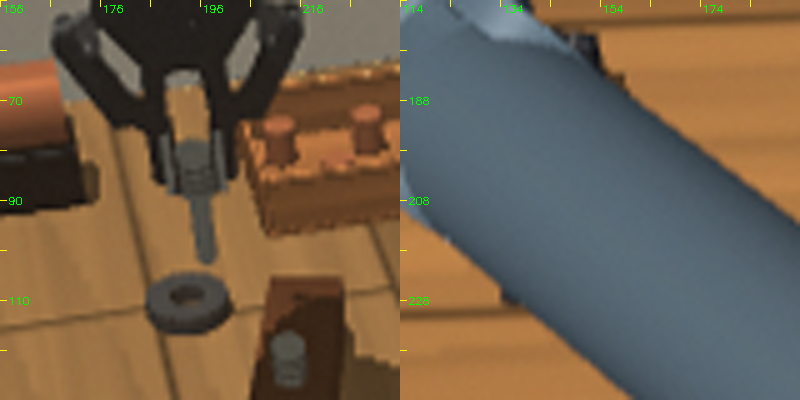

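```bash
python3 - <<'E'
from h import *
p=read_eef_pos();print(p)
for dz in(.006,-.022,-.068): print(proj("side",p+[0,0,dz]))
E
```

```text
[0.44998437 0.25063333 0.24965122]
[[194.52090852  79.05876508]]
[[195.69118533  88.136347  ]]
[[197.52111836 102.3307382 ]]
```

The pin is held straight at about (195,79) to (197,102), which matches the prediction. Inserting it in the back lock.

```bash
python3 - <<'E'
from h import *
print(insert((.6708,-.0082),YAW+np.pi/2),read_finger_gap(),read_time_s())
E
```

```text
0.013 [ 1.3 -0.8 -0.1] [ 0.3 -0.1]
0.017 [ 0.5 -0.5 -0.6] [ 0.3 -0.1]
0.021 [ 0.3 -0.9 -1.7] [ 0.3 -0.1]
0.025 [-1.   0.7 -1.3] [ 0.3 -0.3]
0.029 [ 0.1 -0.5 -0.8] [ 0.3 -0.3]
0.033 [-2.3 -0.4  3. ] [ 0.1 -0.3]
0.037 [-2.9  0.6  1.4] [-0.6 -0.3]
0.041 [-2.8  0.7 -1. ] [-1.2 -0.1]
0.045 [-3.7  0.6 -0.9] [-1.8 -0. ]
0.049 [-6.9 -1.1  9.7] [-2.8 -0.1]
end [ 0.66921813 -0.00815797  0.10202042] [-6.88405212 -1.08311933  9.72097651]
True 0.01950216551391592 50.4833
```

```bash
cat >> h.py <<'E'
def press(xy,fmax=22):
    move_gripper(.05); p=read_eef_pos(); movel([p[0],p[1],.17],speed=.2); move_gripper(0,40); movel([*xy,.17],speed=.1); z=.132; movel([*xy,z],speed=.15); f0=read_ft_force()
    while z>.120:
        z-=.001; movel([*xy,z],speed=.03); f=(read_ft_force()-f0)[2]
        if f>fmax: break
    print("press",f.round(1),z,read_eef_pos().round(4)); movel([*xy,.25],speed=.25)
E
python3 - <<'E'
from h import *
p=read_eef_pos()[:2]; press(p)
a=np.arctan2(.087,.0238)
grab((.4988,.3075),a)
print(insert((.4625,.0195),YAW+np.pi/2),read_finger_gap(),read_time_s())
E
```

```text
press 22.6 0.12 [ 0.6699 -0.0078  0.1267]
c1 [-1.2  0.7  5.1] 0.02092597999012697
c2 [-0.5  0.2 -0.1] 0.019526212021990532
0.013 [ 0.1 -0.2 -1.6] [0. 0.]
0.017 [-0.  -0.5 -1.7] [0. 0.]
0.021 [-0.3 -0.8 -1.8] [0. 0.]
0.025 [-0.7  0.1 -1.9] [0. 0.]
0.029 [ 0.7 -0.8 -1.6] [0. 0.]
0.033 [ 1.1 -1.2 -0.7] [ 0.1 -0.1]
0.037 [ 0.7 -0.7 -1.3] [ 0.1 -0.1]
0.041 [ 2.  -2.1 -1. ] [ 0.3 -0.6]
0.045 [ 0.1 -1.6 -2.2] [ 0.4 -1. ]
0.047 [-1.3 -1.6  7.4] [ 0.3 -1.1]
0.049 [-6.6 -1.5 21.2] [-0.3 -1.3]
end [0.46331525 0.01887615 0.10146117] [-6.61937181 -1.52383607 21.18203585]
True 0.01977087559020667 71.375
```

```bash
python3 - <<'E'
from h import *
p=read_eef_pos()[:2]; press(p)
move_ptp([.45,.3,.33],ori([.45,.3,.33],YAW)); print(read_time_s())
t=read_camera("top");s=read_camera("side")
m=np.zeros((600,800,3),np.uint8)
A=crop(t,200,120,105,110,3.7);m[:A.shape[0],:A.shape[1]]=A
A=crop(s,200,130,110,105,3.7);m[:A.shape[0],393:393+A.shape[1]]=A
A=cv2.resize(t[150:384,230:512,::-1],None,fx=.8,fy=.8);m[410:410+A.shape[0],:A.shape[1]]=A[:190]
A=cv2.resize(s[200:384,150:400,::-1],None,fx=1,fy=1);m[410:410+A.shape[0],400:400+A.shape[1]]=A
cv2.imwrite("pics/i.png",m)
E
```

```text
press 28.1 0.123 [0.464  0.0192 0.1263]
78.2417
```

View pics/i.png

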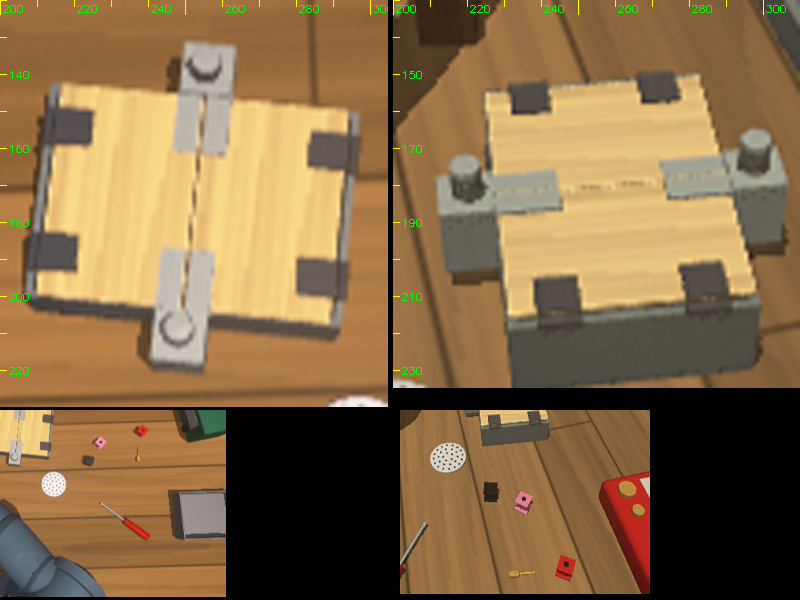

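Both pins are fully home, at about (248,208) and (255,137). There are no white bobbins left on the table, and the plug and grille haven't moved.

```bash
python3 -c "
from bench import *
print(sign_off())"
```

```text
the job is handed in; nothing more can be done
None
```

The job is handed in: both bobbins found on the table are in the case, the inner and then outer flap are shut, both pins are pressed home, and the plug and grille were not touched.

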